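Find and flag the loose wing nut

ROBOT

A 7-joint arm with a two-finger parallel gripper is mounted at the origin on the work surface. World frame = base frame: x ahead of the robot, y to its left, z up, the work surface at z = 0. Lengths are in m, angles in degrees, forces in N, time in s.
With the tool pointing down it reaches from about 0.425 to 0.95 m from the base axis. Payload 4.7 kg.
Tool frame: the origin (TCP) lies between the finger pads; the fingertips stand 11 mm ahead of it and the grasp point (between the pads) lies 8 mm behind it; z points along the fingers, y is the direction in which the jaws open and shut (so a half turn about z gives the same grasp; the last joint's range is limited). The gripper opens to 85 mm and grips with 20 to 120 N. Pads are 22 mm wide; open, the fingers measure 114 mm over their backs; the gripper's body (76 mm by 85 mm) begins 54 mm behind the grasp point. The pads swing forward as they close: fully open they stand 13 mm farther back than shut.
Start: joints at [-70.525, 26.849, -2.785, 87.806, 1.381, 65.374, -4.715], TCP at [0.243, 0.63, 0.242] pointing down, gripper open.
Joint ranges: [-148.3, 148.3], [-19.14, 114.17], [-79.39, 73.82], [5.75, 140.21], [-59.74, 239.74], [12.07, 113.84], [-152.46, 152.46]. Speed limits (degrees/s): [147.25, 147.25, 180, 180, 180, 180, 180].

INTERFACE

Orientations are given as a 3x3 rotation matrix whose columns are the frame's x, y, z axes.
In Python, from cell import manip gives the robot as it stands.
- The arm moves only by the shell command python3 -m handwheel 'ROWS' [OPENING]. ROWS is JSON, a list of rows, each a list of 6 numbers: the shift along the world's x, y, z in m, then the turn, a rotation vector about the world's x, y, z in rad. A call has 1 to 10 rows; each row shifts and turns the commanded pose from where the row before left it; what a row does not reach is not made up. A row lasts 1/8 s, in which the tool goes at most 62.5 mm and 10.7 degrees, less where a joint would pass 70% of its speed; a pose out of reach is approached as far as the arm can. A call with a gripper value outside its range is refused whole. OPENING is the gripper command: -1 is fully open, 1 is shut, values between are in proportion, set as the call begins (- or left out, the last holds). The fingers move at their own pace and stop on an object; the grip force is fixed at half the most. Time passes only in rows, so rows that do not move let the fingers close. It gives the time, the measured TCP pose, the force and the opening at its end, in the units of the state.
- manip.observe(): the state, without advancing time (a new reading comes with each control period).
- manip.camera(name): name is "scene" or "top"; returns (picture, depth): 400x640x3 uint8, red, green, blue; 400x640 float32, m along the optical axis (not along the pixel's ray), 0 where there is no reading.
- manip.camera_model(name): a dict with "fx", "fy", "cx", "cy" (pixels), "k1" (the pictures are not rectified: a ray, as slopes to the right and down, at radius r is drawn at 1 + k1 r^2 times it, then the intrinsics apply), "xyz" and "orientation" of the camera in the world. Camera axes: x right, y down, z forward; pixel columns grow to the right and rows downward; lengths in m; the calibration is good to about 2 mm. A picture is of the moment at which its call begins. camera_model takes no time and is no camera call.
- manip.sign_off(): hands the job in, once; it reports no verdict.
The state is a dict: "t": time; "joints": joint angles; "joint_vel": joint speeds; "joint_torque": joint torques, N m; "eef_pos": TCP position; "eef_rot": TCP orientation; "force": force on the tool from outside, world axes, zero at the start; "torque": the same for the moment, N m; "opening": finger opening in m.
Only numpy, scipy, OpenCV 4.12 (cv2) and the standard library are available. Lean on these libraries where they do the work, as an engineer would, in place of code of your own. Each camera call takes 0.05 s, during which the arm holds its last target. There are 200 camera calls.

TASK

Each of the two caliper castings on the bench is clamped to its steel plate by a wing nut, and one of the two nuts is loose. Twist the nuts clockwise (seen from above) to find the one that gives, turning that one on by at least 30 degrees; then stand the black marker post upright on the round pad of that nut's plate and let go.

Things in the scene. Friction and masses are not known exactly. Their poses are not given: they have to be found in the camera images.
- nut_1 (a joint): Joint of wing nut 1 on its stud, rad: 0 at the start, growing as the nut turns clockwise seen from above, free to 1.4 if loose; it cannot go below 0. A loose nut turns at about 0.12 N m and stays where it is left; a tight one does not turn by more than 0.03 however hard it is twisted (the resisting moment climbs to several N m and the fingers slip or give), so stop after a test twist of about 0.2. Either nut may be the loose one.
- nut_2 (a joint): Joint of wing nut 2 on its stud, rad: 0 at the start, growing as the nut turns clockwise seen from above, free to 1.4 if loose; it cannot go below 0. A loose nut turns at about 0.12 N m and stays where it is left; a tight one does not turn by more than 0.03 however hard it is twisted (the resisting moment climbs to several N m and the fingers slip or give), so stop after a test twist of about 0.2. Either nut may be the loose one.
- nut_1_mid (a point): Point on the axis of steel wing nut 1, half-way up its two upright wings, about 83 mm above the bench; z up along the stud, y along the wings. The wings together span 52 mm along y, are 8 mm thick along x and reach from 18 mm below to 12 mm above this point; below them is a round hub of 23 mm diameter. The top of the ribbed aluminium casting it clamps (78 x 90 mm) lies 31 mm below this point, its washer 28 mm.
- nut_2_mid (a point): Point on the axis of steel wing nut 2, half-way up its two upright wings, about 83 mm above the bench; z up along the stud, y along the wings. The wings together span 52 mm along y, are 8 mm thick along x and reach from 18 mm below to 12 mm above this point; below them is a round hub of 23 mm diameter. The top of the ribbed aluminium casting it clamps (78 x 90 mm) lies 31 mm below this point, its washer 28 mm.
- pad_1 (a point): Centre of the round dark pad, 60 mm across, flush on the steel base plate that carries nut 1; 12 mm above the bench, 90 mm from the nut's axis on the side that faces the robot. x points from the pad to the nut. The plate is fixed to the bench, 190 x 90 mm and 12 mm thick, and is bare on this end; the casting's edge is 52 mm from the pad's centre.
- pad_2 (a point): Centre of the round dark pad, 60 mm across, flush on the steel base plate that carries nut 2; 12 mm above the bench, 90 mm from the nut's axis on the side that faces the robot. x points from the pad to the nut. The plate is fixed to the bench, 190 x 90 mm and 12 mm thick, and is bare on this end; the casting's edge is 52 mm from the pad's centre.
- marker_mid (a point): Centre, half-way up, of the loose black plastic marker post (about 60 g, 66 mm tall): a round stem of 20 mm diameter on a round foot of 36 mm diameter and 8 mm height (tapering up to the stem at 13 mm). It stands on the bench between the two plates; z is its own axis, up.
Mind the look-alikes: they are no part of the job. Leave any yellow look-alike of the part that bears nut_1 alone.

How it is judged:
By the outcome, as a careful person would: the job done as asked, in the order asked, and still so for the second after the job is handed in, with the robot touching nothing.
It also fails if it takes over 56 s, if anything falls off the work surface, if the arm or the gripper's body presses on something with over 40 N, if the wrist force passes 120 N, or if a joint passes its speed limit or range.

## Working session

There is one attempt and no reset: what is moved stays moved. The work goes in short steps, Python scripts to look and compute and a shell command to move; the robot and the scene stay as the last step left them, time stands still between calls to the robot, and variables do not carry over. Pictures are saved under pics/ and viewed, about 8 in all and at most 12, crops included, and the job is handed in when it is done.

```bash
mkdir -p pics; ls; cat > h.py <<'E'
import numpy as np, cv2
from cell import manip
def snap(n):
    p,d=manip.camera(n); np.savez(f'/tmp/{n}.npz',p=p,d=d); return p,d
def load(n):
    z=np.load(f'/tmp/{n}.npz'); return z['p'],z['d']
def rays(n,uv):
    m=manip.camera_model(n); uv=np.atleast_2d(np.array(uv,float))
    K=np.array([[m['fx'],0,m['cx']],[0,m['fy'],m['cy']],[0,0,1]])
    s=cv2.undistortPoints(uv[:,None],K,np.array([m['k1'],0,0,0,0.]))[:,0]
    R=np.array(m['orientation']); return np.array(m['xyz']),np.c_[s,np.ones(len(s))]@R.T
def atz(n,uv,z):
    o,r=rays(n,uv); return o+r*((z-o[2])/r[:,2])[:,None]
def cloud(n):
    p,d=load(n); v,u=np.mgrid[:400,:640]
    o,r=rays(n,np.c_[u.ravel(),v.ravel()]); P=o+r*d.reshape(-1,1); P[d.ravel()==0]=np.nan
    return P.reshape(400,640,3)
E
python3 - <<'E'
from h import *
for n in('top','scene'):
    p,d=snap(n); cv2.imwrite(f'pics/{n}0.png',p[:,:,::-1]); print(n,manip.camera_model(n))
print(manip.observe())
E
```

```text
pics
top {'fx': 412.4190233435909, 'fy': 412.4190233435909, 'cx': 319.73808768786176, 'cy': 201.15166331343005, 'k1': 0.035103066383971315, 'xyz': array([0.40890833, 0.08683968, 1.03617184]), 'orientation': array([[ 0.00442768, -0.99668966,  0.08117952],
       [-0.99988405, -0.00322978,  0.01488153],
       [-0.01457008, -0.081236  , -0.99658839]])}
scene {'fx': 517.587522182762, 'fy': 517.587522182762, 'cx': 324.00295344521504, 'cy': 200.6496406283882, 'k1': -0.023357580363936835, 'xyz': array([ 1.02493071, -0.73306347,  0.84648056]), 'orientation': array([[ 0.81320003,  0.35892196, -0.45812742],
       [ 0.58176874, -0.47990979,  0.65668236],
       [ 0.01583788, -0.80053833, -0.59907223]])}
{'t': 0.1, 'joints': array([-70.52478325,  26.89158777,  -2.78577839,  87.86724155,
         1.3822377 ,  65.37506305,  -4.71594573]), 'joint_vel': array([-0.06051584, -0.17710431,  0.1899862 , -0.11649837,  0.13350543,
       -0.00325458,  0.03866846]), 'joint_torque': array([ 4.01588468e-04, -5.11516535e+01, -4.71642811e-02, -2.38392359e+01,
        1.07687802e-02,  4.41193522e-03, -2.50557923e-05]), 'eef_pos': array([0.24313434, 0.62914628, 0.24137666]), 'eef_rot': array([[-9.32777596e-01,  3.60451992e-01, -5.63132717e-04],
       [ 3.60452425e-01,  9.32776127e-01, -1.65713640e-03],
       [-7.20413626e-05, -1.74872226e-03, -9.99998468e-01]]), 'force': array([ 0.04696215, -0.09173596,  0.14518081]), 'torque': array([-3.30756633e-03,  2.32703854e-05, -1.57452924e-02]), 'opening': 0.08517793182780133}
```

View pics/top0.png

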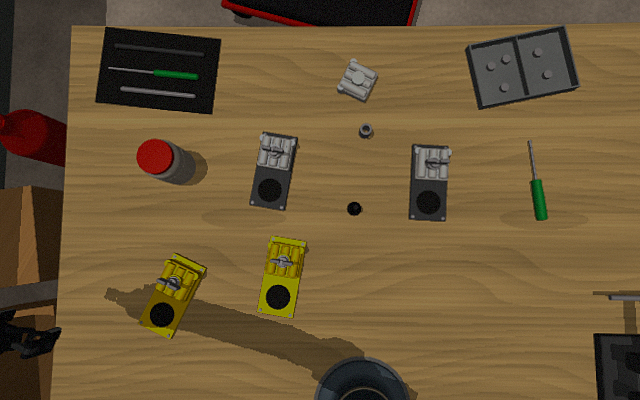

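View pics/scene0.png

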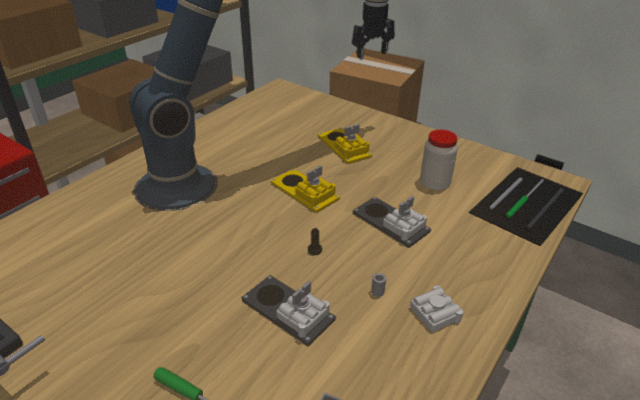

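Candidates in the top image are the grey plates with nuts at (277,152) and (433,162), and the yellow plates with nuts at (283,261) and (176,283). The steel, ungilded grey plates fit the description; the yellow ones are the look-alikes. The post is at (354,208), between the grey plates. I'll confirm in an enlarged crop.

```bash
python3 - <<'E'
from h import *
p,d=load('top'); s,ds=load('scene')
a=cv2.resize(p[125:215,245:305],None,fx=6,fy=6,interpolation=cv2.INTER_CUBIC)[:,:,::-1]
b=cv2.resize(p[125:215,400:460],None,fx=6,fy=6,interpolation=cv2.INTER_CUBIC)[:,:,::-1]
cv2.imwrite('pics/crop1.png',np.hstack([a,b]))
P={n:cloud(n) for n in('top','scene')}
g={n:load(n)[0].astype(int) for n in P}
# pads from top: dark circle
for name,(u,v) in dict(A=(269,189),B=(428,202)).items():
    im=g['top'].sum(2); m=np.zeros(im.shape,bool); m[v-22:v+22,u-22:u+22]=1; m&=im<75
    n,l,st,c=cv2.connectedComponentsWithStats(m.astype(np.uint8)); k=l[v,u]; pad=atz('top',c[k],.012)[0]
    print(name,'pad',c[k],st[k],pad)
    for cam in P:
        Q=P[cam].reshape(-1,3); w=(np.hypot(*(Q[:,:2]-pad[:2]).T)<.15)&(abs(Q[:,1]-pad[1])<.06)&(Q[:,2]>.076)&(Q[:,2]<.11)
        q=Q[w]; 
        if len(q)<5: print(cam,len(q)); continue
        c0=np.median(q,0); U,S,V=np.linalg.svd(q[:,:2]-q[:,:2].mean(0)); 
        t=(q[:,:2]-q[:,:2].mean(0))@V[0]
        print(cam,len(q),'mean',q.mean(0),'mid',q[:,:2].mean(0)+V[0]*(t.max()+t.min())/2,'span',np.ptp(t),'dir',np.degrees(np.arctan2(V[0][1],V[0][0]))%180,'dist/ang pad', np.linalg.norm(q.mean(0)[:2]-pad[:2]),np.degrees(np.arctan2(*(q.mean(0)-pad)[1::-1])),'zmax',q[:,2].max())
pm=atz('top',[354,208],.06)[0]
for cam in P:
    Q=P[cam].reshape(-1,3); w=(np.hypot(*(Q[:,:2]-pm[:2]).T)<.05)&(Q[:,2]>.02)&(Q[:,2]<.09); q=Q[w]
    print('post',cam,len(q),q.mean(0),q.min(0),q.max(0))
E
```

```text
A pad [269.23866348 189.74224344] [258 179  24  23 419] [0.52054981 0.22854968 0.012     ]
top 95 mean [0.60712868 0.21290819 0.09009802] mid [0.60718934 0.21327805] span 0.05062551087645552 dir 80.686064539801 dist/ang pad 0.08798043806538396 -10.2406958587814 zmax 0.09675460449915607
scene 118 mean [0.61036555 0.20976657 0.08798556] mid [0.61082023 0.21224989] span 0.052822862671056556 dir 79.62446951800231 dist/ang pad 0.09175877720629544 -11.811997870359331 zmax 0.09958153811407122
B pad [427.95784543 201.97892272] [416 191  24  24 427] [ 0.49114807 -0.16585209  0.012     ]
top 104 mean [ 0.57926206 -0.17053471  0.09035904] mid [ 0.57927385 -0.17027976] span 0.04942995220560978 dir 87.3517770064235 dist/ang pad 0.08823832916493253 -3.0419922471448744 zmax 0.09719462526720346
scene 182 mean [ 0.58424758 -0.17231651  0.08827577] mid [ 0.58436606 -0.17065874] span 0.051764547124325974 dir 85.91184613575665 dist/ang pad 0.09332367097096891 -3.971994676592133 zmax 0.09828396758904812
post top 63 [0.47302743 0.0188303  0.0595575 ] [0.46448297 0.00824806 0.02171933] [0.48195955 0.02778963 0.06826636]
post scene 160 [0.47983444 0.0141815  0.04654127] [0.46888496 0.00542202 0.0201238 ] [0.48830658 0.02764915 0.06856243]
```

View pics/crop1.png

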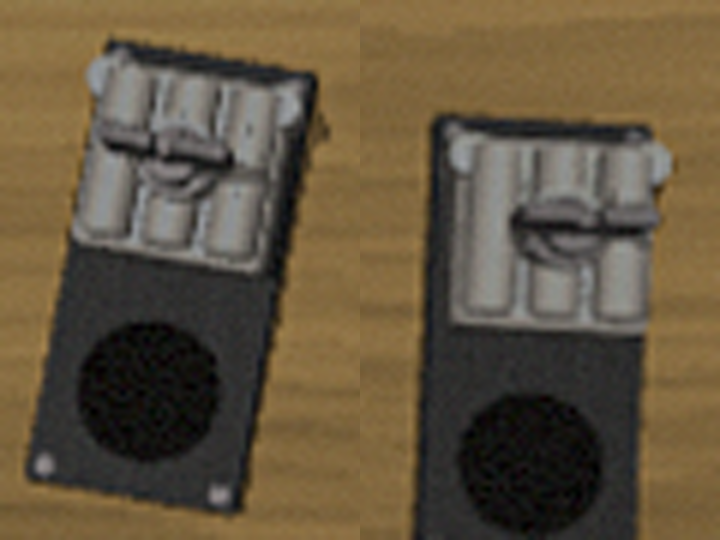

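The crop confirms two grey steel plates, each with a silver casting, a round dark pad and a wing nut across. The wings lie across the plate axis. Nut A (left) is at about (0.609, 0.212), wings at 80°. Nut B (right) is at about (0.582, -0.171), wings at 87°. I'll go to A first.

```bash
python3 -m handwheel '[[0.03,-0.05,0,0,0,-0.138],[0.03,-0.05,0,0,0,-0.138],[0.03,-0.05,0,0,0,-0.138],[0.03,-0.05,0,0,0,-0.138],[0.03,-0.05,0,0,0,-0.138],[0.043,-0.0334,-0.01,0,0,-0.138],[0.043,-0.0334,-0.01,0,0,-0.138],[0.043,-0.0334,-0.01,0,0,-0.138],[0.043,-0.0334,-0.01,0,0,-0.138],[0.043,-0.0334,-0.01,0,0,-0.138]]' 0
```

```text
t: 1.35
eef_pos: [0.6092, 0.2116, 0.1917]
eef_rot: [[0.181, 0.983, -0.001], [0.983, -0.181, 0.0], [-0.0, -0.001, -1.0]]
force: [0.2, 0.8, -0.2]
opening: 0.0428
```

```bash
python3 -m handwheel '[[0,0,0,0,0,0],[0,0,0,0,0,0]]' 
```

```text
t: 1.6
eef_pos: [0.6076, 0.2132, 0.1917]
eef_rot: [[0.176, 0.984, -0.002], [0.984, -0.176, 0.0], [-0.0, -0.002, -1.0]]
force: [-0.1, -0.4, 0.9]
opening: 0.0427
```

```bash
python3 -m handwheel '[[0.0015,-0.001,-0.04,0,0,0],[0,0,-0.04,0,0,0],[0,0,-0.02,0,0,0],[0,0,-0.0125,0,0,0],[0,0,0,0,0,0],[0,0,0,0,0,0]]' 0; python3 - <<'E'
from h import *
p,d=snap('scene'); cv2.imwrite('pics/c2.png',cv2.resize(p[150:270,340:450],None,fx=5,fy=5)[:,:,::-1])
E
```

```text
t: 2.35
eef_pos: [0.6107, 0.212, 0.0812]
eef_rot: [[0.177, 0.984, 0.002], [0.984, -0.177, 0.001], [0.001, 0.002, -1.0]]
force: [-0.1, -0.4, 0.7]
opening: 0.043
```

View pics/c2.png

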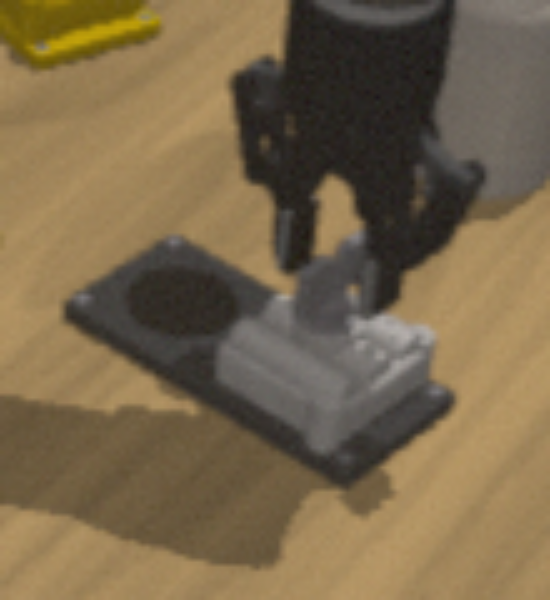

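The fingers straddle the wings. Next I close and do a test twist of 0.2 rad clockwise.

```bash
python3 -m handwheel '[[0,0,0,0,0,0],[0,0,0,0,0,0],[0,0,0,0,0,0],[0,0,0,0,0,0],[0,0,0,0,0,0],[0,0,0,0,0,0]]' 1; python3 -c "
from cell import manip;print(manip.observe()['torque'])"; python3 -m handwheel '[[0,0,0,0,0,-0.05],[0,0,0,0,0,-0.05],[0,0,0,0,0,-0.05],[0,0,0,0,0,-0.05],[0,0,0,0,0,0],[0,0,0,0,0,0]]'; python3 -c "
from cell import manip;print(manip.observe()['torque'])"
```

```text
t: 3.15
eef_pos: [0.6087, 0.212, 0.0805]
eef_rot: [[0.176, 0.984, -0.002], [0.984, -0.176, 0.0], [-0.0, -0.002, -1.0]]
force: [-4.0, -0.3, 6.6]
opening: 0.007
[-0.04041496  0.86154317  0.2125874 ]
t: 3.9
eef_pos: [0.6087, 0.212, 0.0808]
eef_rot: [[0.353, 0.935, -0.002], [0.935, -0.353, -0.004], [-0.004, -0.0, -1.0]]
force: [-4.0, -1.9, 7.1]
opening: 0.0067
[-0.38700771  0.93029305  3.42470022]
```

The resisting moment is 3.4 N m, so nut A is tight. I'll relieve it, release and lift.

```bash
python3 -m handwheel '[[0,0,0,0,0,0.1],[0,0,0,0,0,0.1]]'; python3 -m handwheel '[[0,0,0,0,0,0],[0,0,0,0,0,0],[0,0,0,0,0,0],[0,0,0.05,0,0,0],[0,0,0.06,0,0,0],[0,0,0,0,0,0]]' 0
```

```text
t: 4.15
eef_pos: [0.6087, 0.2121, 0.0805]
eef_rot: [[0.169, 0.986, -0.002], [0.986, -0.169, -0.001], [-0.001, -0.002, -1.0]]
force: [-5.7, -0.1, 5.5]
opening: 0.0066
t: 4.9
eef_pos: [0.6133, 0.2122, 0.1955]
eef_rot: [[0.178, 0.984, 0.01], [0.984, -0.178, 0.004], [0.006, 0.01, -1.0]]
force: [-0.4, -0.7, 0.0]
opening: 0.0428
```

```bash
python3 -m handwheel '[[-0.003,-0.048,0,0,0,0.0145],[-0.003,-0.048,0,0,0,0.0145],[-0.003,-0.048,0,0,0,0.0145],[-0.003,-0.048,0,0,0,0.0145],[-0.003,-0.048,0,0,0,0.0145],[-0.003,-0.048,0,0,0,0.0145],[-0.003,-0.048,0,0,0,0.0145],[-0.004,-0.048,0,0,0,0.0145],[0,0,0,0,0,0],[0,0,0,0,0,0]]'
```

```text
t: 6.15
eef_pos: [0.5846, -0.1716, 0.189]
eef_rot: [[0.062, 0.998, -0.001], [0.998, -0.062, 0.001], [0.001, -0.001, -1.0]]
force: [0.2, 0.8, 0.5]
opening: 0.0428
```

```bash
python3 -m handwheel '[[-0.001,0.001,-0.04,0,0,0],[0,0,-0.04,0,0,0],[0,0,-0.02,0,0,0],[0,0,-0.01,0,0,0],[0,0,0,0,0,0],[0,0,0,0,0,0]]'; python3 -m handwheel '[[0,0,0,0,0,0],[0,0,0,0,0,0],[0,0,0,0,0,0],[0,0,0,0,0,0],[0,0,0,0,0,0],[0,0,0,0,0,0]]' 1;python3 -c "
from cell import manip;print(manip.observe()['torque'])"; python3 -m handwheel '[[0,0,0,0,0,-0.05],[0,0,0,0,0,-0.05],[0,0,0,0,0,-0.05],[0,0,0,0,0,-0.05],[0,0,0,0,0,0],[0,0,0,0,0,0]]'; python3 -c "
from cell import manip;print(manip.observe()['torque'])"
```

```text
t: 6.9
eef_pos: [0.5848, -0.1716, 0.0811]
eef_rot: [[0.062, 0.998, 0.003], [0.998, -0.062, -0.0], [-0.0, 0.003, -1.0]]
force: [-0.5, -0.3, 0.5]
opening: 0.0425
t: 7.65
eef_pos: [0.5809, -0.1713, 0.0804]
eef_rot: [[0.062, 0.998, -0.006], [0.998, -0.062, 0.002], [0.002, -0.006, -1.0]]
force: [-7.7, 1.3, 8.5]
opening: 0.0068
[0.23961806 1.57010006 0.09272284]
t: 8.4
eef_pos: [0.5808, -0.1714, 0.0804]
eef_rot: [[0.26, 0.966, -0.006], [0.966, -0.26, 0.002], [0.001, -0.006, -1.0]]
force: [-7.5, 1.9, 7.8]
opening: 0.007
[ 0.31453505  1.56746087 -0.074246  ]
```

Nut B turns freely (torque under 0.1 N m), so it is the loose one. I'll turn it on another 0.7 rad, to about 50° in all.

```bash
python3 -m handwheel '[[0,0,0,0,0,-0.1],[0,0,0,0,0,-0.1],[0,0,0,0,0,-0.1],[0,0,0,0,0,-0.1],[0,0,0,0,0,-0.1],[0,0,0,0,0,-0.1],[0,0,0,0,0,-0.1],[0,0,0,0,0,0],[0,0,0,0,0,0]]'; python3 -c "
from cell import manip;o=manip.observe();print(o['torque'],o['joints'])"; python3 -m handwheel '[[0,0,0,0,0,0],[0,0,0,0,0,0],[0,0,0,0,0,0],[0,0,0.05,0,0,0],[0,0,0.06,0,0,0],[0,0,0.03,0,0,0],[0,0,0,0,0,0]]' 0
```

```text
t: 9.52
eef_pos: [0.5807, -0.1712, 0.0804]
eef_rot: [[0.821, 0.571, -0.006], [0.571, -0.821, 0.003], [-0.003, -0.005, -1.0]]
force: [-9.1, 1.7, 9.0]
opening: 0.0066
[ 0.29715496  1.72849    -0.12267352] [-13.08220395  35.10749003  35.69347558 107.13993183 -27.41986694
  46.92397196 -18.18738223]
t: 10.4
eef_pos: [0.5854, -0.1721, 0.2226]
eef_rot: [[0.82, 0.572, 0.006], [0.572, -0.82, -0.001], [0.004, 0.004, -1.0]]
force: [-0.3, 0.4, -0.3]
opening: 0.0429
```

```bash
python3 - <<'E'
from h import *
for n in('top','scene'):
    snap(n); P=cloud(n).reshape(-1,3)
    w=(np.hypot(*(P[:,:2]-[.474,.017]).T)<.04)
    q=P[w&(P[:,2]>.058)&(P[:,2]<.08)]; print(n,len(q),q.mean(0),q.min(0),q.max(0))
    q=P[w&(P[:,2]>.025)&(P[:,2]<.058)]; 
    c=np.array(manip.camera_model(n)['xyz'])[:2]
    from scipy.optimize import least_squares
    q=P[w&(P[:,2]>.02)&(P[:,2]<.07)]
    print('axis fit',least_squares(lambda a:np.hypot(*(q[:,:2]-a).T)-.01,q[:,:2].mean(0)-.005*(c-q[:,:2].mean(0))/np.linalg.norm(c-q[:,:2].mean(0)),loss='soft_l1',f_scale=.002).x if n=='scene' else '')
p,_=load('scene'); 
a=cv2.resize(p[215:345,230:340],None,fx=4,fy=4)
p,_=load('top'); b=cv2.resize(p[135:265,340:450],None,fx=4,fy=4)
cv2.imwrite('pics/c3.png',np.hstack([a,b])[:,:,::-1])
E
```

```text
top 53 [0.47359946 0.01791934 0.06319662] [0.46526752 0.00825441 0.05829282] [0.48201677 0.02726722 0.06763042]
axis fit 
scene 49 [0.47877987 0.01610196 0.06379261] [0.46871752 0.00783218 0.05829633] [0.48706888 0.02728594 0.06907646]
axis fit [0.47624946 0.01954004]
```

View pics/c3.png

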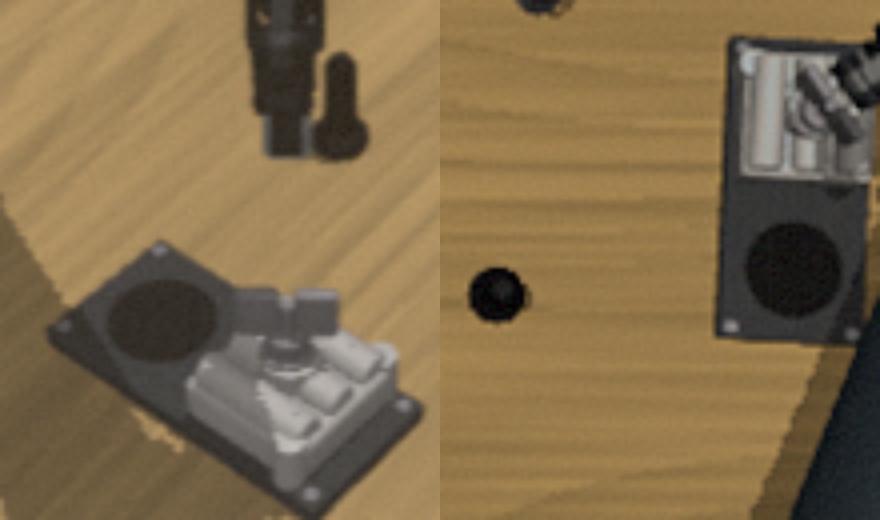

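The nut is visibly turned by about 50°. The post stands upright at about (0.475, 0.018). I'll approach it with the jaws across the plate direction.

```bash
python3 -m handwheel '[[-0.022,0.038,0,0,0,-0.134],[-0.022,0.038,0,0,0,-0.134],[-0.022,0.038,-0.02,0,0,-0.134],[-0.022,0.038,-0.03,0,0,-0.134],[-0.022,0.038,-0.03,0,0,-0.134],[0,0,0,0,0,0],[0,0,0,0,0,0],[0,0,0,0,0,0]]'; python3 -c "
from cell import manip;o=manip.observe();print(o['joints'])"
```

```text
t: 11.5
eef_pos: [0.4747, 0.0174, 0.1403]
eef_rot: [[0.998, -0.063, 0.001], [-0.063, -0.998, -0.001], [0.001, 0.001, -1.0]]
force: [-0.2, -0.5, -0.2]
opening: 0.0426
[-47.90722327  21.02046722  50.51810844 122.51785578 -22.60508205
  45.95654263 -76.81884155]
```

```bash
python3 -m handwheel '[[0,0,-0.03,0,0,0],[0,0,-0.03,0,0,0],[0,0,-0.025,0,0,0],[0,0,-0.018,0,0,0],[0,0,0,0,0,0],[0,0,0,0,0,0]]'; python3 -m handwheel '[[0,0,0,0,0,0],[0,0,0,0,0,0],[0,0,0,0,0,0],[0,0,0,0,0,0],[0,0,0,0,0,0],[0,0,0,0,0,0]]' 1;  python3 -m handwheel '[[0,0,0.02,0,0,0],[0,0,0.02,0,0,0],[0,0,0.02,0,0,0],[0,0,0,0,0,0],[0,0,0,0,0,0]]'
```

```text
t: 12.25
eef_pos: [0.4747, 0.0179, 0.0376]
eef_rot: [[0.998, -0.062, 0.002], [-0.062, -0.998, -0.0], [0.002, -0.0, -1.0]]
force: [1.3, 0.4, 0.1]
opening: 0.043
t: 13.0
eef_pos: [0.4745, 0.0186, 0.0376]
eef_rot: [[0.998, -0.061, 0.002], [-0.061, -0.998, 0.0], [0.002, -0.0, -1.0]]
force: [-0.7, 0.1, 7.2]
opening: 0.0181
t: 13.62
eef_pos: [0.4733, 0.019, 0.0963]
eef_rot: [[0.998, -0.061, -0.001], [-0.061, -0.998, 0.0], [-0.001, -0.0, -1.0]]
force: [-0.5, -1.6, -0.4]
opening: 0.0188
```

```bash
python3 -m handwheel '[[0.003,-0.031,0,0,0,0],[0.003,-0.031,0,0,0,0],[0.003,-0.031,0,0,0,0],[0.003,-0.031,0,0,0,0],[0.003,-0.031,0,0,0,0],[0.0025,-0.03,0,0,0,0],[0,0,0,0,0,0],[0,0,0,0,0,0],[0,0,0,0,0,0]]'; python3 - <<'E'
from h import *
p,_=snap('scene'); cv2.imwrite('pics/c4.png',cv2.resize(p[200:345,215:345],None,fx=4,fy=4)[:,:,::-1])
P=cloud('scene'); 
E
```

```text
t: 14.75
eef_pos: [0.4911, -0.165, 0.0963]
eef_rot: [[0.998, -0.059, -0.001], [-0.059, -0.998, 0.001], [-0.001, -0.001, -1.0]]
force: [1.1, -0.1, -0.7]
opening: 0.0186
```

View pics/c4.png

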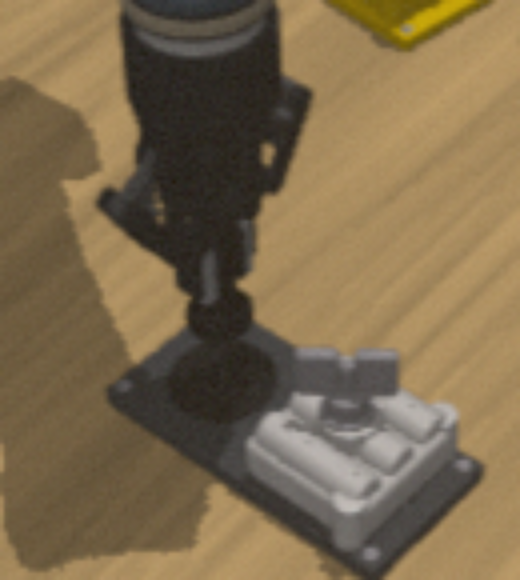

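The post hangs upright over the pad. I'll lower by 44 mm, then in small steps to contact.

```bash
python3 -m handwheel '[[0,-0.001,-0.016,0,0,0],[0,0,-0.016,0,0,0],[0,0,-0.012,0,0,0],[0,0,0,0,0,0],[0,0,0,0,0,0]]'; python3 -m handwheel '[[0,0,-0.001,0,0,0],[0,0,-0.001,0,0,0],[0,0,0,0,0,0],[0,0,0,0,0,0]]'
```

```text
t: 15.42
eef_pos: [0.4914, -0.1677, 0.0529]
eef_rot: [[0.998, -0.062, 0.0], [-0.062, -0.998, -0.0], [0.0, 0.0, -1.0]]
force: [-0.5, -0.1, 0.5]
opening: 0.0183
t: 15.92
eef_pos: [0.4914, -0.1673, 0.0509]
eef_rot: [[0.998, -0.061, 0.0], [-0.061, -0.998, -0.0], [0.0, 0.0, -1.0]]
force: [0.2, -0.3, -0.4]
opening: 0.0183
```

```bash
python3 -m handwheel '[[0,0.001,-0.0008,0,0,0],[0,0,0,0,0,0],[0,0,0,0,0,0]]'; python3 -m handwheel '[[0,0,-0.0005,0,0,0],[0,0,0,0,0,0],[0,0,0,0,0,0]]'
```

```text
t: 16.3
eef_pos: [0.4913, -0.1663, 0.05]
eef_rot: [[0.998, -0.061, 0.0], [-0.061, -0.998, -0.0], [0.0, 0.0, -1.0]]
force: [-0.4, -1.8, -1.1]
opening: 0.0186
t: 16.68
eef_pos: [0.4913, -0.1664, 0.0497]
eef_rot: [[0.998, -0.061, 0.0], [-0.061, -0.998, -0.0], [0.0, 0.0, -1.0]]
force: [-0.9, 0.4, 2.5]
opening: 0.0183
```

```bash
python3 -m handwheel '[[0,0,0,0,0,0],[0,0,0,0,0,0],[0,0,0,0,0,0],[0,0,0,0,0,0]]' 0; python3 -m handwheel '[[0,0,0.02,0,0,0],[0,0,0.03,0,0,0],[0,0,0.04,0,0,0],[0,0,0.04,0,0,0],[-0.01,0.05,0.02,0,0,0],[-0.005,0.05,0,0,0,0],[0,0.05,0,0,0,0],[0,0.05,0,0,0,0],[0,0,0,0,0,0]]'; python3 - <<'E'
from h import *
for n in('scene','top'): snap(n)
P=cloud('top').reshape(-1,3); q=P[(np.hypot(*(P[:,:2]-[.4915,-.166]).T)<.05)&(P[:,2]>.068)]; print('post top',q.mean(0),q.min(0),q.max(0))
p,_=load('scene'); a=cv2.resize(p[215:345,230:340],None,fx=4,fy=4)
p,_=load('top'); b=cv2.resize(p[135:265,370:480],None,fx=4,fy=4)
cv2.imwrite('pics/c5.png',np.hstack([a,b])[:,:,::-1])
E
```

```text
t: 17.18
eef_pos: [0.4913, -0.1663, 0.0495]
eef_rot: [[0.998, -0.061, -0.0], [-0.061, -0.998, -0.0], [-0.0, 0.0, -1.0]]
force: [0.2, -0.3, 0.3]
opening: 0.0427
t: 18.3
eef_pos: [0.4761, 0.038, 0.1992]
eef_rot: [[0.999, -0.053, -0.001], [-0.053, -0.999, 0.001], [-0.001, -0.001, -1.0]]
force: [0.2, -0.2, -0.5]
opening: 0.0429
post top [ 0.49080987 -0.16606199  0.07526831] [ 0.4817428  -0.17688776  0.06819726] [ 0.5005365  -0.15811995  0.08188669]
```

View pics/c5.png

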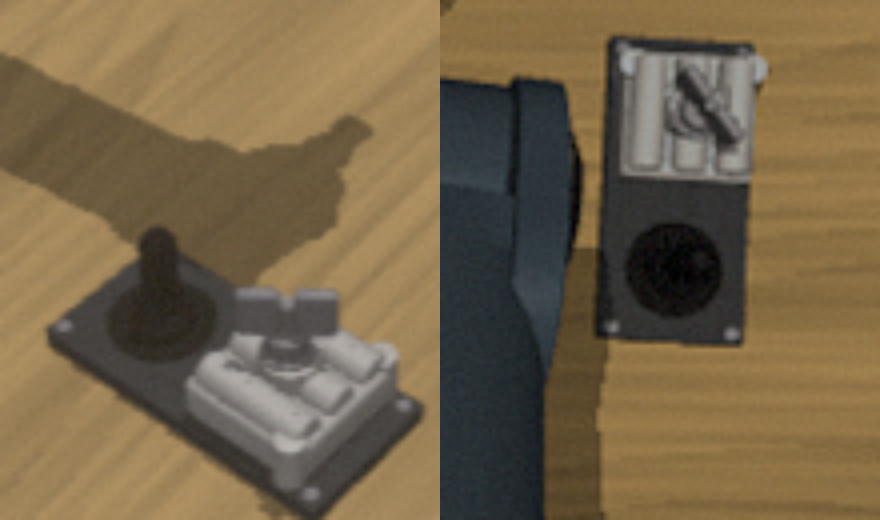

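The post stands upright on the pad of the loose nut's plate, centred within about 1 mm. The nut is turned by about 50° and the robot is clear, so I'm handing in.

```bash
python3 -c "
from cell import manip;print(manip.sign_off())"
```

```text
the job is handed in; nothing more can be done
None
```

The job is done and handed in at about 18.4 s of the 56 s allowed; sign-off gives no verdict.

- **Nuts:** The left nut, near (0.61, 0.21), resisted a 0.2 rad test twist with 3.4 N m, so it is tight and I released it. The right nut, near (0.58, -0.17), turned freely at about 0.1 N m. I turned it clockwise about 51° by the tool's rotation, and the pictures show the wings turned by about that much.
- **Marker post:** I stood it on the pad of the right nut's plate and let go. The last pictures show it upright with its top at (0.491, -0.166), about 1 mm from the pad centre.
- **Last checks:** The gripper was clear of everything and read no contact force. None of the checks failed or disagreed beyond the few millimetres between the two cameras. I did not touch the yellow look-alikes.

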